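# Make up two coffee kits in their carriers

## Task

Make up the two coffee kits from the stock standing about the drainer: the tamper and the spice jar with the green cap go in the blue carrier (tamper in its large well, jar in its small one), and the spice jar with the dark brown cap and the dropper bottle go in the orange carrier, one to a well, either way round. Everything must end standing upright on the floor of its well and let go, must not be tipped over on the way, and the milk pitcher, shot glass and dosing cup are not wanted and must stay where they are.

Things in the scene. Friction and masses are not known exactly. Their poses are not given: they have to be found in the camera images.
- blue_carrier: Blue two-well carrier, fixed: a block 96 (x) x 176 (y) x 16 mm high, a low steel wire bail at each end (200 mm over the bails, 13 mm high). Origin: centre of its underside; y runs along its length, z up. Round wells with black rubber floors, 10 mm deep (floor 6 mm above the origin): a large one 76 mm across centred at (0, +42 mm), a small one 60 mm across at (0, -42 mm).
- orange_carrier: Orange two-well carrier, fixed: a block 96 (x) x 176 (y) x 16 mm high, a low steel wire bail at each end (200 mm over the bails, 13 mm high). Origin: centre of its underside; y runs along its length, z up. Round wells with black rubber floors, 10 mm deep (floor 6 mm above the origin): both 60 mm across, centred at (0, +42 mm) and (0, -42 mm).
- tamper: Coffee tamper, 102 mm tall: round metal base 58 mm across up to 26 mm, above it a dark brown upright handle at most 30 mm across, to be gripped about 80 mm up. 0.38 kg. Origin: centre of the underside, z up. All four stock things start standing upright in the open.
- cinnamon_jar: Spice jar with a green cap that has a whitish disc on top, round, 46 mm across and 106 mm tall; the cap (45 mm across) takes the top 20 mm, below it straight wall. 0.11 kg. Grip about 80 mm up. Origin: centre of the underside, z up.
- cocoa_jar: Spice jar with a dark brown cap that has a small green disc on top, brown contents, round, 44 mm across and 105 mm tall; the cap takes the top 20 mm. 0.11 kg. Grip about 80 mm up. Origin: centre of the underside, z up.
- syrup_dropper: Small amber dropper bottle with a black collar and bulb, 102 mm tall: body 32 mm across up to 65 mm, collar 24 mm across at 62 to 77 mm, thin bulb 12 mm across above. 0.07 kg. Grip the body and collar about 58 mm up. Origin: centre of the underside, z up.
- milk_pitcher: Bystander: small steel milk pitcher with a handle, 71 x 100 x 81 mm high. Leave it alone. Origin: centre of the underside.
- shot_glass: Bystander: clear shot glass with gold lines, 65 mm across, 71 mm high. Leave it alone. Origin: centre of the underside.
- dosing_cup: Bystander: plain steel dosing cup, 58 mm across, 50 mm high. Leave it alone. Origin: centre of the underside.
There are look-alikes about, which are no part of the job. Leave any yellow look-alike of the syrup_dropper alone.

How it is judged:
At the end, for the whole second after the job is handed in: Each thing stands on the floor of a well of its carrier as the goal says (underside 2 to 9 mm above the carrier's), within 12 mm (dropper 15 mm) of the well centre along both carrier axes, tilted under 0.1 rad, at rest, released; bystanders within 25 mm of their start (x of tamper in the frame of blue_carrier between -0.012 and 0.012 m and y of tamper in the frame of blue_carrier between 0.03 and 0.054 m and z of tamper in the frame of blue_carrier between 0.002 and 0.009 m and x of cinnamon_jar in the frame of blue_carrier between -0.012 and 0.012 m and y of cinnamon_jar in the frame of blue_carrier between -0.054 and -0.03 m and z of cinnamon_jar in the frame of blue_carrier between 0.002 and 0.009 m and (((x of cocoa_jar in the frame of orange_carrier between -0.012 and 0.012 m and y of cocoa_jar in the frame of orange_carrier between 0.03 and 0.054 m and z of cocoa_jar in the frame of orange_carrier between 0.002 and 0.009 m) and (x of syrup_dropper in the frame of orange_carrier between -0.015 and 0.015 m and y of syrup_dropper in the frame of orange_carrier between -0.057 and -0.027 m and z of syrup_dropper in the frame of orange_carrier between 0.002 and 0.009 m)) or ((x of cocoa_jar in the frame of orange_carrier between -0.012 and 0.012 m and y of cocoa_jar in the frame of orange_carrier between -0.054 and -0.03 m and z of cocoa_jar in the frame of orange_carrier between 0.002 and 0.009 m) and (x of syrup_dropper in the frame of orange_carrier between -0.015 and 0.015 m and y of syrup_dropper in the frame of orange_carrier between 0.027 and 0.057 m and z of syrup_dropper in the frame of orange_carrier between 0.002 and 0.009 m))) and angle between each of tamper, cinnamon_jar, cocoa_jar, syrup_dropper's own z axis and vertical below 0.1 rad and linear speed of each of tamper, cinnamon_jar, cocoa_jar, syrup_dropper below 0.01 m/s and angular speed of each of tamper, cinnamon_jar, cocoa_jar, syrup_dropper below 0.1 rad/s and contact force between the fingers and tamper below 0.1 N and contact force between the fingers and cinnamon_jar below 0.1 N and contact force between the fingers and cocoa_jar below 0.1 N and contact force between the fingers and syrup_dropper below 0.1 N and distance of each of milk_pitcher, shot_glass, dosing_cup from where it was at the start of the episode below 0.025 m); the robot touches nothing.
It fails at once if the milk pitcher, shot glass or dosing cup is displaced by more than 25 mm (distance of any of milk_pitcher, shot_glass, dosing_cup from where it was at the start of the episode above 0.025 m).
It fails at once if a stock thing is tipped by more than 0.7 rad (angle between any of tamper, cinnamon_jar, cocoa_jar, syrup_dropper's own z axis and vertical above 0.7 rad).
It also fails if it takes over 115 s, if anything falls off the work surface, if the arm or the gripper's body presses on something with over 40 N, if the wrist force passes 120 N, or if a joint passes its speed limit or range.

## Robot

A 7-joint arm with a two-finger parallel gripper is mounted at the origin on a cart in front of the work surface, level with it; the furniture and walls round the work are solid. World frame = base frame: x ahead of the robot, y to its left, z up, the work surface at z = 0. Lengths are in m, angles in rad, forces in N, time in s.
With the tool pointing down it reaches from about 0.425 to 0.925 m from the base axis. Payload 6.8 kg.
Tool frame: the origin (TCP) lies on the centre line of the jaws, within the pads' length; the fingertips stand 14 mm ahead of it and the grasp point (between the pads) lies 5 mm behind it; z points along the fingers, y is the line along which they close (so a half turn about z gives the same grasp; the last joint's range is limited). The gripper opens to 85 mm and grips with 20 to 120 N. Pads are 22 mm wide; open, the fingers measure 114 mm over their backs; the gripper's body (76 mm by 85 mm) begins 54 mm behind the grasp point. The pads swing forward as they close: fully open they stand 13 mm farther back than shut.
Start: joints at [-1.4, 0.477, 0.022, 1.555, -0.011, 1.109, -0.083], TCP at [0.186, 0.649, 0.245] pointing down, gripper open.
Joint ranges: [-2.96, 2.96], [-0.34, 2.1], [-1.41, 1.46], [0.24, 2.44], [-1.37, 4.51], [0.17, 1.92], [-2.96, 2.96]. Speed limits (rad/s): [2.39, 2.39, 3.14, 3.14, 3.14, 3.14, 3.14].

## Interface

Orientations are given as a unit quaternion [w, x, y, z].
In Python, from station import bot gives the robot as it stands. The module is installed in compiled form; this text tells all that it offers.
- The arm moves only by the tool drive_tool, never from a script. Its argument "commands" is a list of rows, each an object with "hand": the opening, from 0 (shut) to 1 (fully open); "translation": the shift along the world's x, y, z in mm, a list of three; "angular": the turn, a rotation vector about the world's x, y, z in rad, a list of three. In form: [{"hand": hand, "translation": [tx, ty, tz], "angular": [ax, ay, az]}, ...]. A call has 1 to 12 rows; each row is the pose to reach, as a shift and turn from the pose commanded when the call began; what a row does not reach only later rows make up. A row lasts 1/8 s, in which the tool goes at most 62.5 mm and 10.7 degrees, less where a joint would pass 70% of its speed; a pose out of reach is approached as far as the arm can. A call with a gripper value outside its range is refused whole. The fingers move at their own pace and stop on an object; "force" is the grip in N (left out, the last holds). Time passes only in rows, so rows that repeat a pose let the fingers close. It gives the time, the measured TCP pose, the force, the opening and the grip force at its end, in the units of the state.
- bot.get_obs(): the state, without advancing time (a new reading comes with each control period).
- bot.read_camera(name): name is "side" or "top"; returns the picture (420x560x3 uint8, red, green, blue); there is no depth.
- bot.camera_model(name): a dict with "fx", "fy", "cx", "cy" (pixels), "view" (4x4, takes a point from world to camera coordinates). Camera axes: x right, y up, looking along -z (the intrinsics and any distortion apply to the point x, -y, -z); pixel columns grow to the right and rows downward; lengths in m; the calibration is good to about 2 mm. A picture is of the moment at which its call begins. camera_model takes no time and is no camera call.
- bot.hand_in(): hands the job in; it is judged then, once.
Trained networks look in the newest picture that a camera, given by its name, has taken for a name from the list of things; names that differ only in an ending like _2 or _b are one class to them, and where a whole thing is asked for, a point or a joint stands for the part that bears it (a point fixed in the world has none). Each returns a list of dicts, best first, with "score" (0 to 1); they miss things now and then, are a little off and sometimes report something else, mostly with a low value. They report only what shows in the picture. A call takes as long as a camera call. They do not tell look-alikes from the thing itself.
- bot.find_in(camera, query): "position" ([column, row] in pixels, amid what is visible of it).
- bot.outline_of(camera, query): "pixels" (420x560 bool, what is visible of it) and "position" ([column, row] in pixels, amid what is visible of it).
The state is a dict: "t": time; "q": joint angles; "joint_vel": joint speeds; "joint_torque": joint torques, N m; "eef_pos": TCP position; "tool_rot": TCP orientation; "contact_force": force on the tool from outside, world axes, zero at the start; "torque": the same for the moment, N m; "gripper_width": opening from 0.0 (shut) to 1.0 (fully open); "grasp_force": force on a finger pad.
Only numpy, scipy, OpenCV 4.12 (cv2) and the standard library are available. Lean on these libraries where they do the work, as an engineer would, in place of code of your own. Each camera call takes 0.05 s, during which the arm holds its last target. There are 200 camera calls.

## Working session

There is one attempt and no reset: what is moved stays moved. The work goes in short steps, Python scripts to look and compute and a tool call to move; the robot and the scene stay as the last step left them, time stands still between calls to the robot, and variables do not carry over. Pictures are saved under pics/ and viewed, at most 15 in all, crops included, and the job is handed in when it is done.

Besides the shell and the picture viewer there is one more tool, called as a command line: name --argument value ..., lists and objects as JSON in quotes. drive_tool: Moves the arm, as the interface text tells. Its arguments: {"type":"object","properties":{"commands":{"type":"array","items":{"type":"object","properties":{"hand":{"type":"number"},"translation":{"type":"array","items":{"type":"number"}},"angular":{"type":"array","items":{"type":"number"}}}}},"force":{"type":"number"}},"required":["commands"]}

```bash
mkdir -p pics; python3 - <<'E'
from station import bot
import cv2,numpy as np
for c in ("top","side"):
    im=bot.read_camera(c); cv2.imwrite(f"pics/{c}0.png",cv2.resize(im[:,:,::-1],(800,600),interpolation=cv2.INTER_CUBIC))
    m=bot.camera_model(c); print(c,{k:np.round(v,3).tolist() for k,v in m.items()})
    for n in "blue_carrier orange_carrier tamper cinnamon_jar cocoa_jar syrup_dropper milk_pitcher shot_glass dosing_cup".split():
        print(n,[(np.round(d["position"]).tolist(),round(d["score"],2)) for d in bot.find_in(c,n)])
o=bot.get_obs();print(o["t"],o["eef_pos"],o["tool_rot"])
E
```

```text
top {'fx': 442.916, 'fy': 442.916, 'cx': 280.975, 'cy': 202.765, 'view': [[-0.138, -0.99, 0.0, 0.151], [0.969, -0.135, 0.206, -0.54], [-0.204, 0.028, 0.979, -0.919], [0.0, 0.0, 0.0, 1.0]]}
blue_carrier [([283.0, 245.0], 0.85)]
orange_carrier [([172.0, 260.0], 0.64)]
tamper [([170.0, 203.0], 0.67)]
cinnamon_jar [([265.0, 135.0], 0.18)]
cocoa_jar [([267.0, 187.0], 0.89)]
syrup_dropper [([317.0, 178.0], 0.59), ([372.0, 248.0], 0.57)]
milk_pitcher [([268.0, 137.0], 0.96)]
shot_glass [([159.0, 157.0], 0.63)]
dosing_cup [([214.0, 145.0], 0.85)]
side {'fx': 510.42, 'fy': 510.42, 'cx': 276.49, 'cy': 212.494, 'view': [[0.897, -0.441, -0.01, -0.472], [0.298, 0.59, 0.751, -0.244], [-0.325, -0.677, 0.661, -1.022], [0.0, 0.0, 0.0, 1.0]]}
blue_carrier [([239.0, 233.0], 0.7)]
orange_carrier [([206.0, 177.0], 0.64)]
tamper [([246.0, 161.0], 0.72)]
cinnamon_jar []
cocoa_jar [([285.0, 194.0], 0.81)]
syrup_dropper [([308.0, 233.0], 0.93), ([251.0, 285.0], 0.86), ([247.0, 162.0], 0.28)]
milk_pitcher [([328.0, 192.0], 0.58)]
shot_glass [([282.0, 142.0], 0.69)]
dosing_cup [([308.0, 171.0], 0.8)]
1.0 [0.18575704 0.64896097 0.24531508] [-9.10769643e-06  1.38958097e-01  9.90298262e-01  1.75648084e-05]
```

View pics/top0.png

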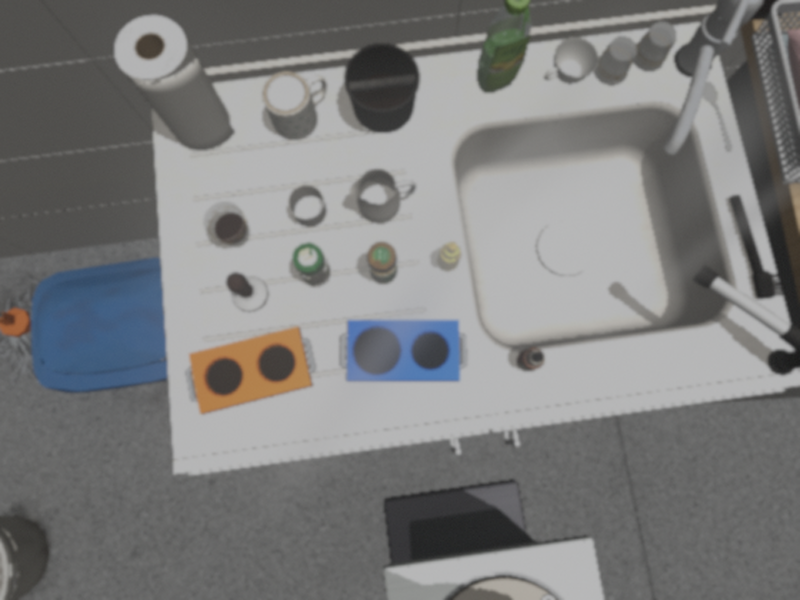

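View pics/side0.png

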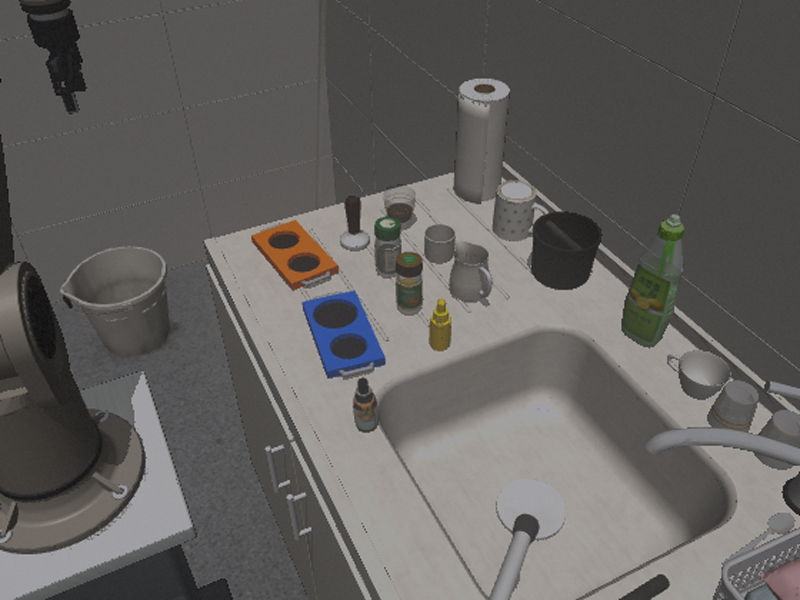

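Candidates: the dropper is either the amber bottle at top (372,248) or the yellow one at (317,178). The amber one with the black bulb fits the description. The green-cap jar is at (216,181), the brown-cap jar at (267,182) and the tamper at (175,205). I'll confirm all of these in enlarged crops.

```bash
cat > h.py <<'E'
from station import bot
import cv2,numpy as np
def ray(c,uv,z):
    m=bot.camera_model(c);V=np.array(m["view"]);R,t=V[:3,:3],V[:3,3]
    d=R.T@np.array([(uv[0]-m["cx"])/m["fx"],-(uv[1]-m["cy"])/m["fy"],-1.]);o=-R.T@t
    return (o+d*(z-o[2])/d[2])
def proj(c,p):
    m=bot.camera_model(c);V=np.array(m["view"]);q=V[:3,:3]@np.asarray(p,float)+V[:3,3]
    return np.array([m["cx"]+m["fx"]*q[0]/-q[2],m["cy"]+m["fy"]*-q[1]/-q[2]])
E
python3 - <<'E'
from h import *
for c,(x,y,w,h) in (("top",(130,130,260,165)),("side",(165,125,170,185))):
    im=bot.read_camera(c); np.save(f"{c}.npy",im)
    cv2.imwrite(f"pics/{c}c.png",cv2.resize(im[y:y+h,x:x+w,::-1],None,fx=3,fy=3,interpolation=cv2.INTER_CUBIC))
    hsv=cv2.cvtColor(im,cv2.COLOR_RGB2HSV)
    for n,(a,b) in dict(blue=((105,150,100),(120,255,255)),orange=((8,170,120),(18,255,255))).items():
        mk=cv2.inRange(hsv,a,b); 
        if c=="top": mk[:,:125]=0
        k,l,s,ce=cv2.connectedComponentsWithStats(mk); i=1+s[1:,4].argmax()
        cn=cv2.findContours((l==i).astype(np.uint8),0,2)[0]; cn=max(cn,key=len)
        if c=="top":
            P=np.array([ray(c,q,.016)[:2] for q in cn[:,0]],np.float32)*1000
            print(c,n,cv2.minAreaRect(P))
        M=cv2.moments(cn);u=(M['m10']/M['m00'],M['m01']/M['m00']);print(c,n,s[i],u,ray(c,u,.016))
    for n in ("tamper","cocoa_jar","syrup_dropper"):
        for d in bot.outline_of(c,n):
            ys,xs=np.where(d["pixels"]); print(c,n,d["score"],xs.min(),xs.max(),ys.min(),ys.max())
E
```

```text
Traceback (most recent call last):
ValueError: attempt to get argmax of an empty sequence
```

View pics/topc.png

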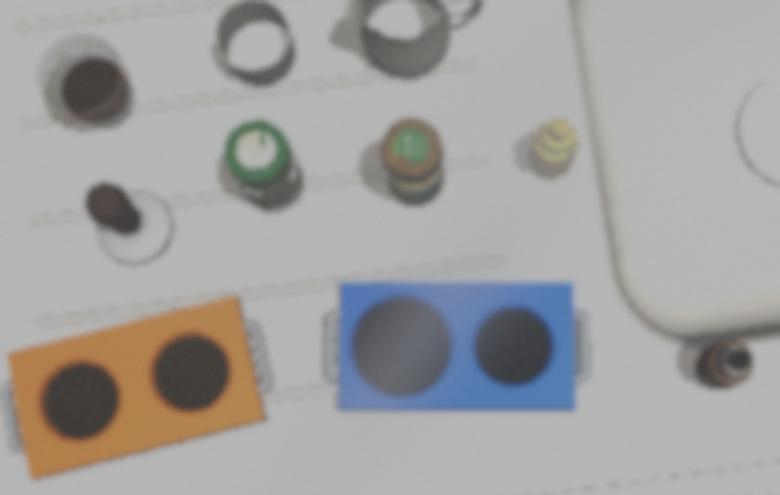

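```bash
python3 - <<'E'
from h import *
for c,(x,y,w,h) in (("top",(130,130,260,165)),("side",(165,125,170,185))):
    im=bot.read_camera(c); np.save(f"{c}.npy",im)
    cv2.imwrite(f"pics/{c}c.png",cv2.resize(im[y:y+h,x:x+w,::-1],None,fx=3,fy=3,interpolation=cv2.INTER_CUBIC))
    hsv=cv2.cvtColor(im,cv2.COLOR_RGB2HSV)
    for n,(a,b) in dict(blue=((98,90,70),(125,255,255)),orange=((5,100,90),(22,255,255))).items():
        mk=cv2.inRange(hsv,a,b); 
        if c=="top": mk[:,:125]=0
        k,l,s,ce=cv2.connectedComponentsWithStats(mk); i=1+s[1:,4].argmax()
        cn=cv2.findContours((l==i).astype(np.uint8),0,2)[0]; cn=max(cn,key=len)
        if c=="top":
            P=np.array([ray(c,q,.016)[:2] for q in cn[:,0]],np.float32)*1000
            print(c,n,cv2.minAreaRect(P))
        M=cv2.moments(cn);u=(M['m10']/M['m00'],M['m01']/M['m00']);print(c,n,s[i],u,ray(c,u,.016))
    for n in ("tamper","cocoa_jar","cinnamon_jar","syrup_dropper"):
        for d in bot.outline_of(c,n):
            ys,xs=np.where(d["pixels"]); print(c,n,round(d["score"],2),xs.min(),xs.max(),ys.min(),ys.max())
f=lambda x,y:(130+x/3-.33,130+y/3-.33)
for n,(x,y),z in (("green",(258,151),.106),("brown",(411,146),.105),("knob",(106,202),.095),("tbase",(136,228),.02),("drop",(738,360),.1),("dropcollar",(729,361),.07),
 ("BL",(402,346),.014),("BS",(513,346),.014),("O+",(80,400),.014),("O-",(190,372),.014),("pitch",(405,30),.06),("cup",(255,40),.04),("glass",(85,85),.035),("yel",(560,132),.1)):
    p=ray("top",f(x,y),z); print(n,p.round(4),"side px",proj("side",p).round(1), "in crop",((proj("side",p)-[165,125])*3+1).round())
E
```

```text
top blue ((467.4508361816406, 84.83809661865234), (172.2447967529297, 90.1118392944336), 82.09503936767578)
top blue [ 244  225   77   41 1732] (282.0795530353569, 245.0801089615299) [0.46681837 0.08464364 0.016     ]
top orange ((470.40362548828125, 326.95013427734375), (93.58502960205078, 175.0790557861328), 6.451210975646973)
top orange [ 134  230   83   59 2355] (174.42428087986463, 258.71748096446703) [0.46966901 0.32709018 0.016     ]
top tamper 0.64 158 186 191 216
top cocoa_jar 0.61 257 277 169 197
top cinnamon_jar 0.87 205 230 170 199
top syrup_dropper 0.81 306 321 170 189
top syrup_dropper 0.79 361 380 243 259
top syrup_dropper 0.75 158 185 190 217
side blue [ 212  203   58   62 1484] (239.6952358341247, 232.67204811649256) [0.46572747 0.07583211 0.016     ]
side orange [ 176  154   61   49 1237] (205.4295981705325, 177.01535445932703) [0.46850356 0.3184528  0.016     ]
side tamper 0.67 239 257 137 173
side cocoa_jar 0.87 276 296 176 220
side cinnamon_jar 0.87 262 280 153 193
side syrup_dropper 0.58 300 315 210 244
green [0.6122 0.206  0.106 ] side px [270.8 157.1] in crop 
[... 230 characters left out ...]
 0.4217 -0.1029  0.1   ] side px [252.  264.1] in crop [262. 418.]
dropcollar [ 0.424  -0.1033  0.07  ] side px [253.7 273.9] in crop [267. 448.]
BL [0.4729 0.1257 0.014 ] side px [234.5 219.8] in crop [209. 285.]
BS [0.4615 0.0431 0.014 ] side px [243.6 242.5] in crop [237. 354.]
O+ [0.4659 0.3684 0.014 ] side px [198.4 168.1] in crop [101. 130.]
O- [0.4754 0.2853 0.014 ] side px [212.3 183.7] in crop [143. 177.]
pitch [0.7037 0.0915 0.06  ] side px [324.1 186.4] in crop [478. 185.]
cup [0.7188 0.2064 0.04  ] side px [307.  166.9] in crop [427. 127.]
glass [0.7025 0.3398 0.035 ] side px [279.4 145.1] in crop [344.  61.]
yel [ 0.5983 -0.0071  0.1   ] side px [306.4 210. ] in crop [425. 256.]
```

View pics/sidec.png

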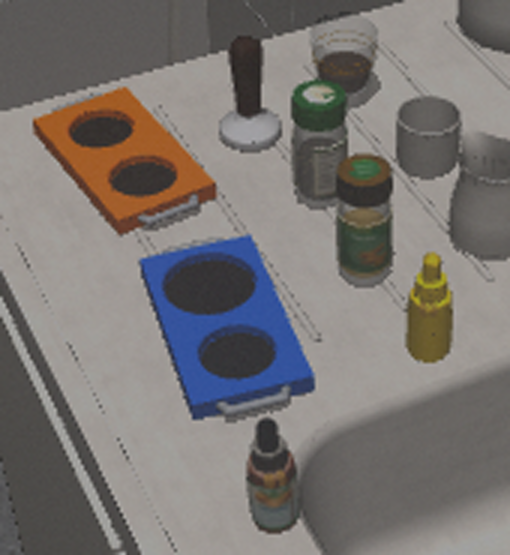

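The top crop shows the green-cap jar with its whitish disc at (258,151), the brown-cap jar with its small green disc at (411,146), the tamper at (106–136, 202–228) and the amber dropper with its black bulb at (738,360). The yellow look-alike is at (560,135). The side crop agrees: green (319,95), brown (364,170), amber dropper (270,470), yellow (430,310). I'll start with the tamper.

drive_tool --commands '[{"hand":0.72,"translation":[405,-333,-45],"angular":[0,0,0]},{"hand":0.72,"translation":[405,-333,-45],"angular":[0,0,0]},{"hand":0.72,"translation":[405,-333,-45],"angular":[0,0,0]},{"hand":0.72,"translation":[405,-333,-45],"angular":[0,0,0]},{"hand":0.72,"translation":[405,-333,-45],"angular":[0,0,0]},{"hand":0.72,"translation":[405,-333,-45],"angular":[0,0,0]},{"hand":0.72,"translation":[405,-333,-45],"angular":[0,0,0]},{"hand":0.72,"translation":[405,-333,-45],"angular":[0,0,0]},{"hand":0.72,"translation":[405,-333,-45],"angular":[0,0,0]},{"hand":0.72,"translation":[405,-333,-45],"angular":[0,0,0]},{"hand":0.72,"translation":[405,-333,-45],"angular":[0,0,0]},{"hand":0.72,"translation":[405,-333,-45],"angular":[0,0,0]}]' --force 40

```text
t: 3.05
eef_pos: [0.5895, 0.3178, 0.2005]
tool_rot: [-0.0, 0.138, 0.99, 0.0]
contact_force: [-0.8, -0.0, 0.9]
gripper_width: 0.721
grasp_force: 0.0
```

```bash
python3 - <<'E'
from h import *
o=bot.get_obs();print(o["t"],o["eef_pos"],o["tool_rot"],np.round(o["q"],2),o["contact_force"],o["gripper_width"])
im=bot.read_camera("side")[80:230,150:350,::-1]
cv2.imwrite("pics/s1.png",cv2.resize(im,None,fx=4,fy=4,interpolation=cv2.INTER_CUBIC))
E
```

```text
3.05 [0.58948742 0.31780315 0.2004512 ] [-3.09315262e-04  1.37583973e-01  9.90489973e-01  4.09142124e-04] [-0.69  0.51  0.14  1.62 -0.08  1.02  0.78] [-0.84949441 -0.01735863  0.9358655 ] 0.7206412243642741
```

View pics/s1.png

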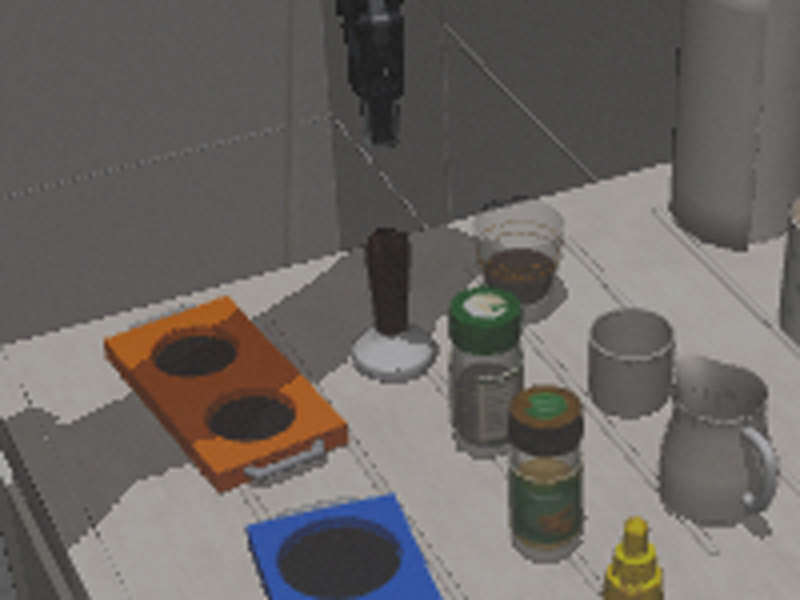

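drive_tool --commands '[{"hand":0.72,"translation":[0,0,-40],"angular":[0,0,0]},{"hand":0.72,"translation":[0,0,-80],"angular":[0,0,0]},{"hand":0.72,"translation":[0,0,-105],"angular":[0,0,0]},{"hand":0.72,"translation":[0,0,-120],"angular":[0,0,0]},{"hand":0.72,"translation":[0,0,-125],"angular":[0,0,0]},{"hand":0.72,"translation":[0,0,-125],"angular":[0,0,0]},{"hand":0.0,"translation":[0,0,-125],"angular":[0,0,0]},{"hand":0.0,"translation":[0,0,-125],"angular":[0,0,0]},{"hand":0.0,"translation":[0,0,-125],"angular":[0,0,0]},{"hand":0.0,"translation":[0,0,-125],"angular":[0,0,0]},{"hand":0.0,"translation":[0,0,-125],"angular":[0,0,0]},{"hand":0.0,"translation":[0,0,-125],"angular":[0,0,0]}]' --force 60

```text
t: 4.6
eef_pos: [0.5916, 0.3168, 0.0765]
tool_rot: [0.001, 0.139, 0.99, 0.001]
contact_force: [0.2, 1.2, 6.4]
gripper_width: 0.326
grasp_force: 59.0
```

drive_tool --commands '[{"hand":0.0,"translation":[0,0,15],"angular":[0,0,0]},{"hand":0.0,"translation":[0,0,40],"angular":[0,0,0]},{"hand":0.0,"translation":[0,0,70],"angular":[0,0,0]},{"hand":0.0,"translation":[0,0,100],"angular":[0,0,0]},{"hand":0.0,"translation":[0,0,120],"angular":[0,0,0]},{"hand":0.0,"translation":[0,0,120],"angular":[0,0,0]}]'

```text
t: 5.35
eef_pos: [0.5914, 0.3161, 0.1968]
tool_rot: [0.001, 0.139, 0.99, 0.001]
contact_force: [-0.0, 0.0, -3.9]
gripper_width: 0.327
grasp_force: 59.6
```

```bash
python3 - <<'E'
from h import *
o=bot.get_obs();print(o["t"],o["eef_pos"],o["contact_force"],o["gripper_width"])
p=np.array(o["eef_pos"]);b=p-[0,0,.075]
for c,(x,y) in (("side",(165,60)),("top",(100,130))):
    im=bot.read_camera(c).copy()
    q=proj(c,b);print(c,q,((q-[x,y])*3).round())
    cv2.imwrite(f"pics/{c}2.png",cv2.resize(im[y:y+170,x:x+170,::-1],None,fx=3,fy=3,interpolation=cv2.INTER_CUBIC))
cv2.imwrite("pics/j2.png",np.hstack([cv2.imread("pics/side2.png"),cv2.imread("pics/top2.png")])[:, :1020]); 
im=cv2.imread("pics/j2.png");cv2.imwrite("pics/j2.png",cv2.resize(im,(800,400)))
E
```

```text
5.35 [0.591375   0.31607907 0.1967574 ] [-0.04726289  0.02447677 -3.93300521] 0.3267500052227581
side [245.52004078 132.79408894] [242. 218.]
top [162.43433173 194.87917979] [187. 195.]
```

View pics/j2.png

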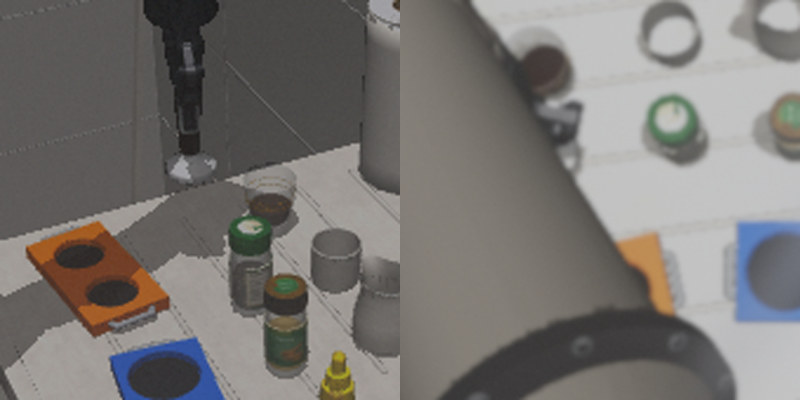

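Tamper is held upright, with its base below the jaws at (190,165) in the left panel. I'll carry it to the large blue well.

drive_tool --commands '[{"hand":0.0,"translation":[-12,-20,0],"angular":[0,0,0]},{"hand":0.0,"translation":[-32,-50,0],"angular":[0,0,0]},{"hand":0.0,"translation":[-55,-88,0],"angular":[0,0,0]},{"hand":0.0,"translation":[-78,-126,0],"angular":[0,0,0]},{"hand":0.0,"translation":[-100,-162,0],"angular":[0,0,0]},{"hand":0.0,"translation":[-113,-182,0],"angular":[0,0,0]},{"hand":0.0,"translation":[-118,-190,0],"angular":[0,0,0]},{"hand":0.0,"translation":[-118,-190,-20],"angular":[0,0,0]},{"hand":0.0,"translation":[-118,-190,-50],"angular":[0,0,0]},{"hand":0.0,"translation":[-118,-190,-75],"angular":[0,0,0]},{"hand":0.0,"translation":[-118,-190,-90],"angular":[0,0,0]},{"hand":0.0,"translation":[-118,-190,-90],"angular":[0,0,0]}]'

```text
t: 6.95
eef_pos: [0.4722, 0.1261, 0.1043]
tool_rot: [-0.001, 0.139, 0.99, -0.001]
contact_force: [-0.2, -0.7, -3.9]
gripper_width: 0.323
grasp_force: 59.9
```

```bash
python3 - <<'E'
from h import *
o=bot.get_obs();print(o["t"],o["eef_pos"],o["contact_force"],np.round(o["q"],2))
c="side";im=bot.read_camera(c)
for p in ((o["eef_pos"]-np.array([0,0,.0765])),(.4728,.126,.016)): print((proj(c,p)-[165,150])*4)
cv2.imwrite("pics/s3.png",cv2.resize(im[150:290,165:335,::-1],None,fx=4,fy=4,interpolation=cv2.INTER_CUBIC))
E
```

```text
6.95 [0.47223896 0.12613165 0.10426484] [-0.16837242 -0.70641196 -3.94180341] [-0.52  0.38  0.16  2.12 -0.09  0.65  0.99]
[275.10900115 262.42681757]
[277.2895299 276.6160348]
```

View pics/s3.png

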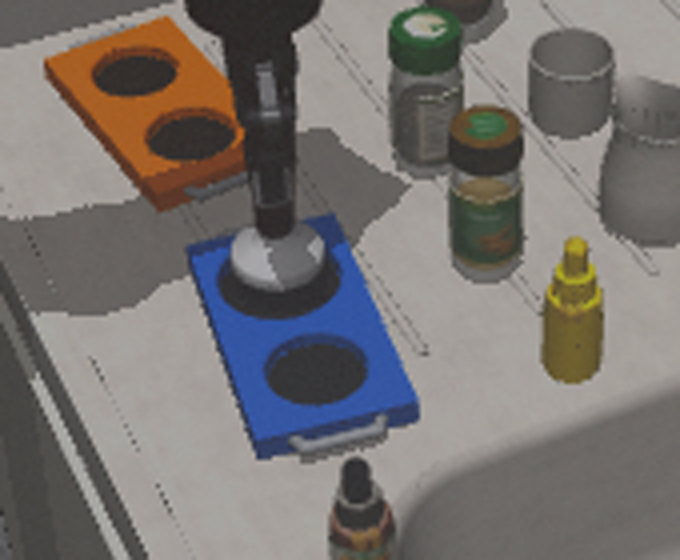

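The tamper is centred over the large well: base at (277,257), well at (279,278). I'll lower it and release.

drive_tool --commands '[{"hand":0.0,"translation":[0,0,-10],"angular":[0,0,0]},{"hand":0.0,"translation":[0,0,-17],"angular":[0,0,0]},{"hand":0.0,"translation":[0,0,-21],"angular":[0,0,0]},{"hand":0.0,"translation":[0,0,-21],"angular":[0,0,0]},{"hand":0.72,"translation":[0,0,-21],"angular":[0,0,0]},{"hand":0.72,"translation":[0,0,-21],"angular":[0,0,0]},{"hand":0.72,"translation":[0,0,-21],"angular":[0,0,0]},{"hand":0.72,"translation":[0,0,-21],"angular":[0,0,0]},{"hand":0.72,"translation":[0,0,20],"angular":[0,0,0]},{"hand":0.72,"translation":[0,0,60],"angular":[0,0,0]},{"hand":0.72,"translation":[0,0,95],"angular":[0,0,0]},{"hand":0.72,"translation":[0,0,95],"angular":[0,0,0]}]'

```text
t: 8.5
eef_pos: [0.4745, 0.1265, 0.203]
tool_rot: [0.002, 0.139, 0.99, 0.002]
contact_force: [0.3, -1.2, -0.4]
gripper_width: 0.718
grasp_force: 0.0
```

drive_tool --commands '[{"hand":0.72,"translation":[40,23,0],"angular":[0,0,0]},{"hand":0.72,"translation":[90,52,0],"angular":[0,0,0]},{"hand":0.72,"translation":[130,75,0],"angular":[0,0,0]},{"hand":0.72,"translation":[140,81,0],"angular":[0,0,0]},{"hand":0.72,"translation":[140,81,0],"angular":[0,0,0]},{"hand":0.72,"translation":[140,81,-20],"angular":[0,0,0]},{"hand":0.72,"translation":[140,81,-60],"angular":[0,0,0]},{"hand":0.72,"translation":[140,81,-75],"angular":[0,0,0]},{"hand":0.72,"translation":[140,81,-75],"angular":[0,0,0]}]' --force 30

```text
t: 9.62
eef_pos: [0.6116, 0.2061, 0.1247]
tool_rot: [-0.001, 0.139, 0.99, -0.001]
contact_force: [0.4, -0.3, 0.0]
gripper_width: 0.721
grasp_force: 0.0
```

```bash
python3 - <<'E'
from h import *
o=bot.get_obs();print(o["t"],o["eef_pos"],o["contact_force"],np.round(o["q"],2))
c="side";im=bot.read_camera(c)
cv2.imwrite("pics/s4.png",cv2.resize(im[120:270,165:365,::-1],None,fx=4,fy=4,interpolation=cv2.INTER_CUBIC))
E
```

```text
9.625 [0.61156853 0.20608752 0.12465168] [ 0.39186301 -0.28210769  0.04976309] [-0.54  0.56  0.16  1.74 -0.12  0.86  0.97]
```

View pics/s4.png

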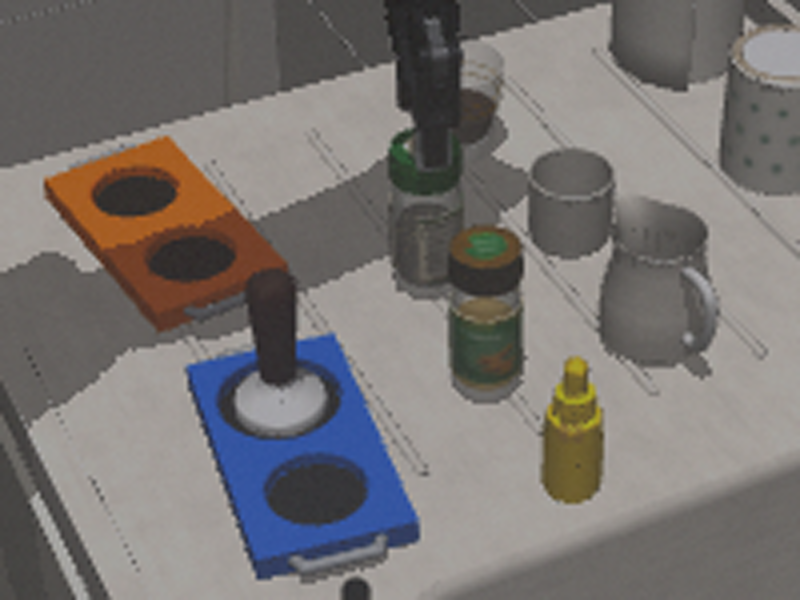

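The tamper stands in the large well, around (280,400). The jaws are over the green cap at (425,160), so I'll descend and grip.

drive_tool --commands '[{"hand":0.72,"translation":[0,0,-20],"angular":[0,0,0]},{"hand":0.72,"translation":[0,0,-40],"angular":[0,0,0]},{"hand":0.72,"translation":[0,0,-50],"angular":[0,0,0]},{"hand":0.72,"translation":[0,0,-50],"angular":[0,0,0]},{"hand":0.0,"translation":[0,0,-50],"angular":[0,0,0]},{"hand":0.0,"translation":[0,0,-50],"angular":[0,0,0]},{"hand":0.0,"translation":[0,0,-50],"angular":[0,0,0]},{"hand":0.0,"translation":[0,0,-50],"angular":[0,0,0]},{"hand":0.0,"translation":[0,0,-50],"angular":[0,0,0]}]'

```text
t: 10.8
eef_pos: [0.6131, 0.2071, 0.0758]
tool_rot: [0.0, 0.139, 0.99, 0.0]
contact_force: [0.3, -0.2, 2.3]
gripper_width: 0.521
grasp_force: 31.1
```

drive_tool --commands '[{"hand":0.0,"translation":[0,0,15],"angular":[0,0,0]},{"hand":0.0,"translation":[0,0,40],"angular":[0,0,0]},{"hand":0.0,"translation":[0,0,70],"angular":[0,0,0]},{"hand":0.0,"translation":[0,0,100],"angular":[0,0,0]},{"hand":0.0,"translation":[0,0,125],"angular":[0,0,0]},{"hand":0.0,"translation":[0,0,125],"angular":[0,0,0]}]'

```text
t: 11.55
eef_pos: [0.6141, 0.2073, 0.2032]
tool_rot: [0.002, 0.139, 0.99, 0.001]
contact_force: [0.5, -0.3, -1.7]
gripper_width: 0.523
grasp_force: 30.9
```

drive_tool --commands '[{"hand":0.0,"translation":[-15,-16,0],"angular":[0,0,0]},{"hand":0.0,"translation":[-40,-43,0],"angular":[0,0,0]},{"hand":0.0,"translation":[-70,-75,0],"angular":[0,0,0]},{"hand":0.0,"translation":[-100,-108,0],"angular":[0,0,0]},{"hand":0.0,"translation":[-130,-140,0],"angular":[0,0,0]},{"hand":0.0,"translation":[-146,-158,0],"angular":[0,0,0]},{"hand":0.0,"translation":[-152,-164,0],"angular":[0,0,0]},{"hand":0.0,"translation":[-152,-164,-20],"angular":[0,0,0]},{"hand":0.0,"translation":[-152,-164,-55],"angular":[0,0,0]},{"hand":0.0,"translation":[-152,-164,-85],"angular":[0,0,0]},{"hand":0.0,"translation":[-152,-164,-95],"angular":[0,0,0]},{"hand":0.0,"translation":[-152,-164,-95],"angular":[0,0,0]}]'

```text
t: 13.05
eef_pos: [0.4608, 0.0433, 0.105]
tool_rot: [-0.001, 0.139, 0.99, -0.0]
contact_force: [0.3, -0.1, -0.8]
gripper_width: 0.522
grasp_force: 31.0
```

```bash
python3 - <<'E'
from h import *
o=bot.get_obs();print(o["t"],o["eef_pos"],o["contact_force"],np.round(o["q"],2))
c="side";im=bot.read_camera(c)
cv2.imwrite("pics/s5.png",cv2.resize(im[170:300,195:335,::-1],None,fx=4,fy=4,interpolation=cv2.INTER_CUBIC))
E
```

```text
13.05 [0.46080404 0.04327513 0.10498595] [ 0.29930868 -0.1338281  -0.82117821] [-0.4   0.34  0.2   2.18 -0.11  0.63  1.17]
```

View pics/s5.png

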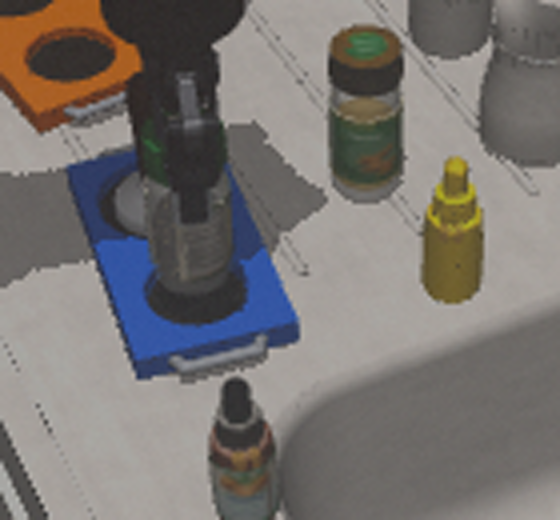

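The jar hangs over the small well: its bottom is near (193,285) and the well centre near (196,292). I'll lower it with a force check.

drive_tool --commands '[{"hand":0.0,"translation":[0,0,-8],"angular":[0,0,0]},{"hand":0.0,"translation":[0,0,-15],"angular":[0,0,0]},{"hand":0.0,"translation":[0,0,-19],"angular":[0,0,0]},{"hand":0.0,"translation":[0,0,-22],"angular":[0,0,0]},{"hand":0.0,"translation":[0,0,-22],"angular":[0,0,0]}]'

```text
t: 13.72
eef_pos: [0.4607, 0.0429, 0.0831]
tool_rot: [-0.0, 0.139, 0.99, -0.0]
contact_force: [1.1, -0.5, -1.6]
gripper_width: 0.524
grasp_force: 31.0
```

Still hanging free, with the underside about 1 mm above the floor. I'll release.

drive_tool --commands '[{"hand":0.0,"translation":[0,0,-1],"angular":[0,0,0]},{"hand":0.72,"translation":[0,0,-1],"angular":[0,0,0]},{"hand":0.72,"translation":[0,0,-1],"angular":[0,0,0]},{"hand":0.72,"translation":[0,0,-1],"angular":[0,0,0]},{"hand":0.72,"translation":[0,0,-1],"angular":[0,0,0]},{"hand":0.72,"translation":[0,0,15],"angular":[0,0,0]},{"hand":0.72,"translation":[0,0,60],"angular":[0,0,0]},{"hand":0.72,"translation":[0,0,117],"angular":[0,0,0]},{"hand":0.72,"translation":[0,0,117],"angular":[0,0,0]}]'

```text
t: 14.85
eef_pos: [0.4635, 0.0434, 0.2043]
tool_rot: [0.004, 0.139, 0.99, 0.002]
contact_force: [-0.1, 0.4, -0.6]
gripper_width: 0.721
grasp_force: 0.0
```

drive_tool --commands '[{"hand":0.72,"translation":[50,20,0],"angular":[0,0,0]},{"hand":0.72,"translation":[100,40,0],"angular":[0,0,0]},{"hand":0.72,"translation":[135,55,0],"angular":[0,0,0]},{"hand":0.72,"translation":[141,57,0],"angular":[0,0,0]},{"hand":0.72,"translation":[141,57,0],"angular":[0,0,0]},{"hand":0.72,"translation":[141,57,-30],"angular":[0,0,0]},{"hand":0.72,"translation":[141,57,-70],"angular":[0,0,0]},{"hand":0.72,"translation":[141,57,-75],"angular":[0,0,0]},{"hand":0.72,"translation":[141,57,-75],"angular":[0,0,0]}]'

```text
t: 15.98
eef_pos: [0.6015, 0.0995, 0.126]
tool_rot: [-0.0, 0.139, 0.99, -0.0]
contact_force: [-0.1, -0.3, 1.0]
gripper_width: 0.718
grasp_force: 0.0
```

```bash
python3 - <<'E'
from h import *
o=bot.get_obs();print(o["t"],o["eef_pos"],o["contact_force"],np.round(o["q"],2))
c="side";im=bot.read_camera(c)
cv2.imwrite("pics/s6.png",cv2.resize(im[140:290,180:340,::-1],None,fx=4,fy=4,interpolation=cv2.INTER_CUBIC))
E
```

```text
15.975 [0.60146524 0.09945077 0.12597172] [-0.0669111  -0.25343467  1.0273463 ] [-0.42  0.51  0.21  1.83 -0.14  0.82  1.15]
```

View pics/s6.png

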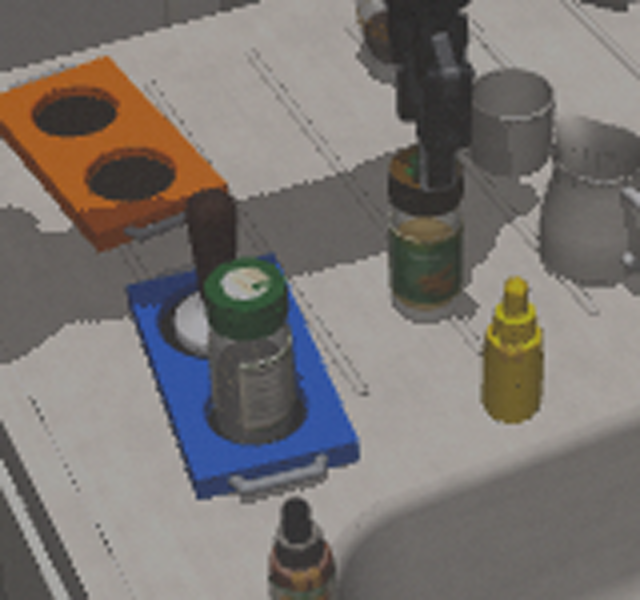

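The green jar stands upright in the small well around (250,410). The jaws straddle the brown cap at (425,180), so I'll grip it.

drive_tool --commands '[{"hand":0.72,"translation":[0,0,-20],"angular":[0,0,0]},{"hand":0.72,"translation":[0,0,-40],"angular":[0,0,0]},{"hand":0.72,"translation":[0,0,-50],"angular":[0,0,0]},{"hand":0.72,"translation":[0,0,-50],"angular":[0,0,0]},{"hand":0.0,"translation":[0,0,-50],"angular":[0,0,0]},{"hand":0.0,"translation":[0,0,-50],"angular":[0,0,0]},{"hand":0.0,"translation":[0,0,-50],"angular":[0,0,0]},{"hand":0.0,"translation":[0,0,-50],"angular":[0,0,0]},{"hand":0.0,"translation":[0,0,-50],"angular":[0,0,0]}]'

```text
t: 17.15
eef_pos: [0.6023, 0.0999, 0.0759]
tool_rot: [0.001, 0.139, 0.99, 0.0]
contact_force: [-0.9, -1.3, 6.0]
gripper_width: 0.505
grasp_force: 30.7
```

drive_tool --commands '[{"hand":0.0,"translation":[0,0,15],"angular":[0,0,0]},{"hand":0.0,"translation":[0,0,40],"angular":[0,0,0]},{"hand":0.0,"translation":[0,0,70],"angular":[0,0,0]},{"hand":0.0,"translation":[0,0,105],"angular":[0,0,0]},{"hand":0.0,"translation":[0,0,135],"angular":[0,0,0]},{"hand":0.0,"translation":[0,0,135],"angular":[0,0,0]}]'

```text
t: 17.9
eef_pos: [0.6032, 0.1004, 0.2133]
tool_rot: [0.002, 0.139, 0.99, 0.001]
contact_force: [1.0, -0.4, -2.1]
gripper_width: 0.506
grasp_force: 30.6
```

drive_tool --commands '[{"hand":0.0,"translation":[-8,16,0],"angular":[0,0,0]},{"hand":0.0,"translation":[-24,47,0],"angular":[0,0,0]},{"hand":0.0,"translation":[-45,89,0],"angular":[0,0,0]},{"hand":0.0,"translation":[-67,132,0],"angular":[0,0,0]},{"hand":0.0,"translation":[-90,177,0],"angular":[0,0,0]},{"hand":0.0,"translation":[-112,221,0],"angular":[0,0,0]},{"hand":0.0,"translation":[-128,252,0],"angular":[0,0,0]},{"hand":0.0,"translation":[-136,268,0],"angular":[0,0,0]},{"hand":0.0,"translation":[-136,268,-20],"angular":[0,0,0]},{"hand":0.0,"translation":[-136,268,-60],"angular":[0,0,0]},{"hand":0.0,"translation":[-136,268,-95],"angular":[0,0,0]},{"hand":0.0,"translation":[-136,268,-105],"angular":[0,0,0]}]'

```text
t: 19.4
eef_pos: [0.4643, 0.366, 0.1026]
tool_rot: [-0.002, 0.139, 0.99, -0.002]
contact_force: [-0.2, -0.7, -1.0]
gripper_width: 0.505
grasp_force: 30.7
```

drive_tool --commands '[{"hand":0.0,"translation":[0,0,-8],"angular":[0,0,0]},{"hand":0.0,"translation":[0,0,-15],"angular":[0,0,0]},{"hand":0.0,"translation":[0,0,-19],"angular":[0,0,0]},{"hand":0.0,"translation":[0,0,-22],"angular":[0,0,0]},{"hand":0.0,"translation":[0,0,-22],"angular":[0,0,0]}]'

```text
t: 20.02
eef_pos: [0.4658, 0.368, 0.0834]
tool_rot: [0.0, 0.139, 0.99, 0.0]
contact_force: [0.6, 0.3, -0.8]
gripper_width: 0.509
grasp_force: 30.7
```

```bash
python3 - <<'E'
from h import *
o=bot.get_obs();print(o["t"],o["eef_pos"],o["contact_force"],np.round(o["q"],2))
c="side";im=bot.read_camera(c)
cv2.imwrite("pics/s7.png",cv2.resize(im[100:250,160:320,::-1],None,fx=4,fy=4,interpolation=cv2.INTER_CUBIC))
E
```

```text
20.025 [0.46579124 0.36800048 0.08341515] [ 0.55638943  0.30898349 -0.8255117 ] [-0.86  0.54  0.12  1.89 -0.09  0.72  0.6 ]
```

View pics/s7.png

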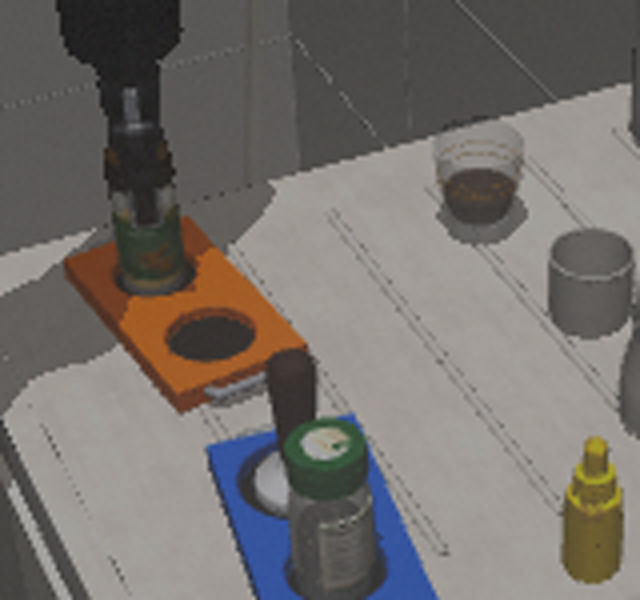

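The brown jar is inside the far orange well at (153,275), so I'll release it.

drive_tool --commands '[{"hand":0.0,"translation":[0,0,-1],"angular":[0,0,0]},{"hand":0.72,"translation":[0,0,-1],"angular":[0,0,0]},{"hand":0.72,"translation":[0,0,-1],"angular":[0,0,0]},{"hand":0.72,"translation":[0,0,-1],"angular":[0,0,0]},{"hand":0.72,"translation":[0,0,-1],"angular":[0,0,0]},{"hand":0.72,"translation":[0,0,15],"angular":[0,0,0]},{"hand":0.72,"translation":[0,0,60],"angular":[0,0,0]},{"hand":0.72,"translation":[0,0,117],"angular":[0,0,0]},{"hand":0.72,"translation":[0,0,117],"angular":[0,0,0]}]'

```text
t: 21.2
eef_pos: [0.4685, 0.37, 0.2065]
tool_rot: [0.003, 0.139, 0.99, 0.004]
contact_force: [-0.7, -0.1, -0.1]
gripper_width: 0.721
grasp_force: 0.0
```

```bash
python3 - <<'E'
from h import *
from scipy.optimize import least_squares
# dropper axis: (cam, px, z) from crops
T=lambda x,y:(130+x/3-.33,130+y/3-.33); S=lambda x,y:(165+x/3-.33,125+y/3-.33)
for n,ob in dict(top=[("top",T(738,360),.1)],side=[("side",S(266,424),.1)],collarT=[("top",T(730,361),.075)],collarS=[("side",S(269,455),.075)]).items():
    print(n,[ray(c,u,z).round(4) for c,u,z in ob])
for x,y in ((.4217,-.1029),): print([ ((proj("side",(x,y,z))-[165,125])*3+1).round() for z in (0,.075,.1)])
E
```

```text
top [array([ 0.4217, -0.1029,  0.1   ])]
side [array([ 0.4219, -0.1088,  0.1   ])]
collarT [array([ 0.4236, -0.1029,  0.075 ])]
collarS [array([ 0.4207, -0.1141,  0.075 ])]
[array([268., 514.]), array([264., 443.]), array([262., 418.])]
```

drive_tool --commands '[{"hand":0.72,"translation":[0,-60,0],"angular":[0,0,0]},{"hand":0.72,"translation":[0,-120,0],"angular":[0,0,0]},{"hand":0.72,"translation":[0,-180,0],"angular":[0,0,0]},{"hand":0.72,"translation":[0,-240,0],"angular":[0,0,0]},{"hand":0.72,"translation":[0,-300,0],"angular":[0,0,0]},{"hand":0.72,"translation":[0,-360,0],"angular":[0,0,0]},{"hand":0.72,"translation":[-20,-420,0],"angular":[0,0,0]},{"hand":0.72,"translation":[-44,-474,0],"angular":[0,0,0]},{"hand":0.72,"translation":[-44,-474,0],"angular":[0,0,0]},{"hand":0.72,"translation":[-44,-474,-40],"angular":[0,0,0]},{"hand":0.72,"translation":[-44,-474,-75],"angular":[0,0,0]},{"hand":0.72,"translation":[-44,-474,-75],"angular":[0,0,0]}]'

```text
t: 22.7
eef_pos: [0.4202, -0.1052, 0.1238]
tool_rot: [-0.003, 0.139, 0.99, -0.0]
contact_force: [-0.2, -0.7, -0.2]
gripper_width: 0.723
grasp_force: 0.0
```

```bash
python3 - <<'E'
from h import *
o=bot.get_obs();print(o["t"],o["eef_pos"],o["contact_force"],np.round(o["q"],2))
a=bot.read_camera("side")[190:310,190:310,::-1]; b=bot.read_camera("top")[190:310,310:430,::-1]
cv2.imwrite("pics/s8.png",cv2.resize(np.hstack([a,b]),(800,400),interpolation=cv2.INTER_CUBIC))
E
```

```text
22.7 [ 0.42015754 -0.10515062  0.12376079] [-0.23651874 -0.67745012 -0.24879745] [-0.21  0.27  0.36  2.24 -0.16  0.66  1.56]
```

View pics/s8.png

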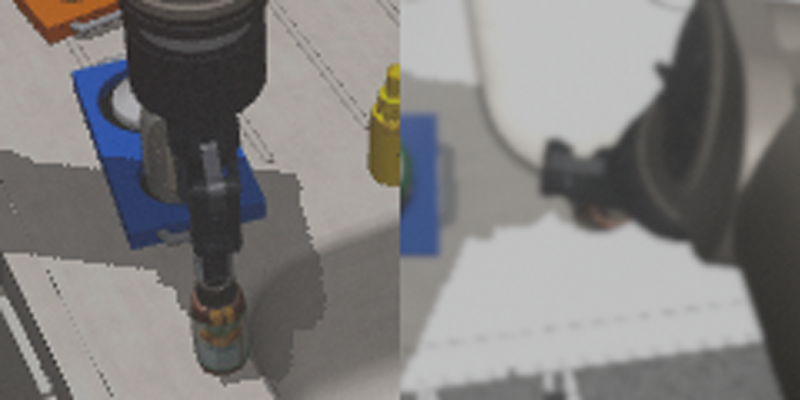

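The jaws are above the amber dropper: collar at (215,290) in the left panel, finger at (213,250). I'll descend and grip.

drive_tool --commands '[{"hand":0.72,"translation":[0,0,-20],"angular":[0,0,0]},{"hand":0.72,"translation":[0,0,-40],"angular":[0,0,0]},{"hand":0.72,"translation":[0,0,-60],"angular":[0,0,0]},{"hand":0.72,"translation":[0,0,-72],"angular":[0,0,0]},{"hand":0.72,"translation":[0,0,-72],"angular":[0,0,0]},{"hand":0.0,"translation":[0,0,-72],"angular":[0,0,0]},{"hand":0.0,"translation":[0,0,-72],"angular":[0,0,0]},{"hand":0.0,"translation":[0,0,-72],"angular":[0,0,0]},{"hand":0.0,"translation":[0,0,-72],"angular":[0,0,0]},{"hand":0.0,"translation":[0,0,-72],"angular":[0,0,0]},{"hand":0.0,"translation":[0,0,-72],"angular":[0,0,0]}]' --force 25

```text
t: 24.18
eef_pos: [0.4223, -0.1061, 0.0541]
tool_rot: [0.001, 0.139, 0.99, 0.0]
contact_force: [-0.8, 0.5, 5.2]
gripper_width: 0.362
grasp_force: 24.7
```

drive_tool --commands '[{"hand":0.0,"translation":[0,0,15],"angular":[0,0,0]},{"hand":0.0,"translation":[0,0,40],"angular":[0,0,0]},{"hand":0.0,"translation":[0,0,70],"angular":[0,0,0]},{"hand":0.0,"translation":[0,0,105],"angular":[0,0,0]},{"hand":0.0,"translation":[0,0,132],"angular":[0,0,0]},{"hand":0.0,"translation":[0,0,132],"angular":[0,0,0]}]'

```text
t: 24.92
eef_pos: [0.4231, -0.1062, 0.1878]
tool_rot: [0.003, 0.139, 0.99, 0.001]
contact_force: [0.1, 0.4, -1.7]
gripper_width: 0.368
grasp_force: 25.3
```

```bash
python3 - <<'E'
from h import *
o=bot.get_obs();print(o["t"],o["eef_pos"],o["contact_force"],np.round(o["q"],2))
p=np.array(o["eef_pos"])
q=(proj("side",p-[0,0,.053])-[190,140])*4; print(q)
a=bot.read_camera("side")[140:290,190:310,::-1]
cv2.imwrite("pics/s9.png",cv2.resize(a,None,fx=4,fy=4,interpolation=cv2.INTER_CUBIC))
E
```

```text
24.925 [ 0.42306115 -0.10622538  0.18775232] [ 0.08052728  0.35254033 -1.65315736] [-0.27  0.15  0.41  2.19 -0.09  0.81  1.49]
[250.47992186 451.34931375]
```

View pics/s9.png

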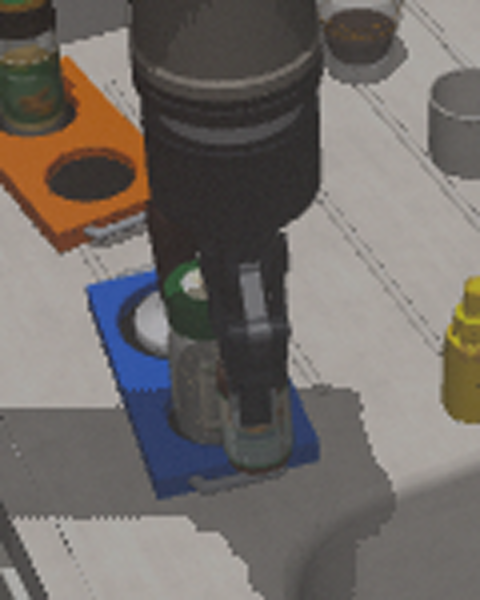

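The dropper is held upright, with its bottom at (257,455) and clear of the jar tops. I'll carry it to the near orange well.

drive_tool --commands '[{"hand":0.0,"translation":[2,15,5],"angular":[0,0,0]},{"hand":0.0,"translation":[7,50,8],"angular":[0,0,0]},{"hand":0.0,"translation":[13,95,8],"angular":[0,0,0]},{"hand":0.0,"translation":[19,142,8],"angular":[0,0,0]},{"hand":0.0,"translation":[25,190,8],"angular":[0,0,0]},{"hand":0.0,"translation":[31,238,8],"angular":[0,0,0]},{"hand":0.0,"translation":[37,286,8],"angular":[0,0,0]},{"hand":0.0,"translation":[43,332,8],"angular":[0,0,0]},{"hand":0.0,"translation":[48,370,0],"angular":[0,0,0]},{"hand":0.0,"translation":[51,386,0],"angular":[0,0,0]},{"hand":0.0,"translation":[51,391,0],"angular":[0,0,0]},{"hand":0.0,"translation":[51,391,0],"angular":[0,0,0]}]'

```text
t: 26.48
eef_pos: [0.4728, 0.2835, 0.1852]
tool_rot: [-0.0, 0.14, 0.99, -0.001]
contact_force: [-0.2, -0.3, -1.2]
gripper_width: 0.36
grasp_force: 25.3
```

drive_tool --commands '[{"hand":0.0,"translation":[0,0,-20],"angular":[0,0,0]},{"hand":0.0,"translation":[0,0,-50],"angular":[0,0,0]},{"hand":0.0,"translation":[0,0,-80],"angular":[0,0,0]},{"hand":0.0,"translation":[0,0,-105],"angular":[0,0,0]},{"hand":0.0,"translation":[0,0,-117],"angular":[0,0,0]},{"hand":0.0,"translation":[0,0,-122],"angular":[0,0,0]},{"hand":0.0,"translation":[0,0,-124],"angular":[0,0,0]},{"hand":0.0,"translation":[0,0,-124],"angular":[0,0,0]}]'

```text
t: 27.48
eef_pos: [0.4732, 0.2852, 0.062]
tool_rot: [0.0, 0.139, 0.99, 0.0]
contact_force: [-0.7, 0.2, -1.1]
gripper_width: 0.363
grasp_force: 25.3
```

```bash
python3 - <<'E'
from h import *
o=bot.get_obs();print(o["t"],o["eef_pos"],o["contact_force"],np.round(o["q"],2))
a=bot.read_camera("side")[130:230,160:280,::-1]
cv2.imwrite("pics/s10.png",cv2.resize(a,None,fx=5,fy=5,interpolation=cv2.INTER_CUBIC))
E
```

```text
27.475 [0.47319742 0.28515551 0.06197552] [-0.73370557  0.22234398 -1.08406268] [-0.76  0.53  0.13  2.   -0.11  0.63  0.74]
```

View pics/s10.png

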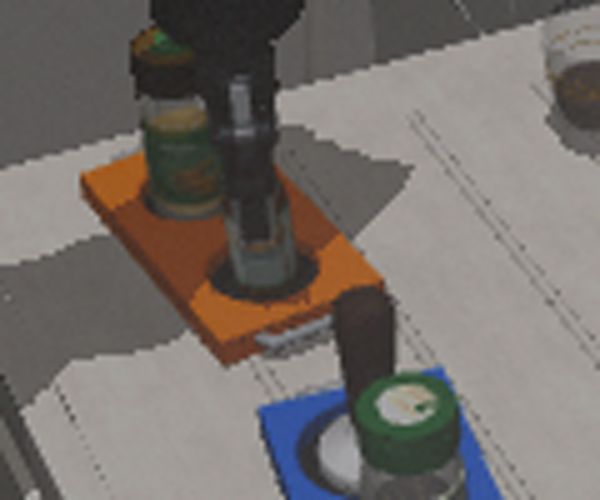

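The dropper is centred in the near orange well at (263,275). I'll release it and back away.

drive_tool --commands '[{"hand":0.0,"translation":[0,0,-1],"angular":[0,0,0]},{"hand":0.0,"translation":[0,0,-1],"angular":[0,0,0]},{"hand":0.66,"translation":[0,0,-1],"angular":[0,0,0]},{"hand":0.66,"translation":[0,0,-1],"angular":[0,0,0]},{"hand":0.66,"translation":[0,0,-1],"angular":[0,0,0]},{"hand":0.66,"translation":[0,0,-1],"angular":[0,0,0]},{"hand":0.66,"translation":[0,0,20],"angular":[0,0,0]},{"hand":0.66,"translation":[0,0,60],"angular":[0,0,0]},{"hand":0.66,"translation":[0,0,115],"angular":[0,0,0]},{"hand":0.66,"translation":[0,0,170],"angular":[0,0,0]},{"hand":0.66,"translation":[0,0,180],"angular":[0,0,0]}]'

```text
t: 28.9
eef_pos: [0.4746, 0.2861, 0.2454]
tool_rot: [0.002, 0.139, 0.99, 0.003]
contact_force: [0.1, 0.3, 0.5]
gripper_width: 0.662
grasp_force: 0.0
```

drive_tool --commands '[{"hand":0.66,"translation":[-60,60,0],"angular":[0,0,0]},{"hand":0.66,"translation":[-100,120,0],"angular":[0,0,0]},{"hand":0.66,"translation":[-150,180,0],"angular":[0,0,0]},{"hand":0.66,"translation":[-190,240,0],"angular":[0,0,0]},{"hand":0.66,"translation":[-230,300,0],"angular":[0,0,0]},{"hand":0.66,"translation":[-250,330,0],"angular":[0,0,0]},{"hand":0.66,"translation":[-250,330,0],"angular":[0,0,0]},{"hand":0.66,"translation":[-250,330,0],"angular":[0,0,0]},{"hand":0.66,"translation":[-250,330,0],"angular":[0,0,0]},{"hand":0.66,"translation":[-250,330,0],"angular":[0,0,0]}]'

```text
t: 30.15
eef_pos: [0.2244, 0.6136, 0.2409]
tool_rot: [0.0, 0.14, 0.99, -0.001]
contact_force: [-0.6, -0.5, -0.1]
gripper_width: 0.657
grasp_force: 0.0
```

```bash
python3 - <<'E'
from h import *
o=bot.get_obs();print(o["t"],o["eef_pos"],o["contact_force"])
a=bot.read_camera("side")[120:280,160:300,::-1]; b=bot.read_camera("top")[180:300,130:310,::-1]
a=cv2.resize(a,(350,400),interpolation=cv2.INTER_CUBIC);b=cv2.resize(b,(450,300),interpolation=cv2.INTER_CUBIC)
c=np.zeros((400,800,3),np.uint8);c[:,:350]=a;c[:300,350:]=b
cv2.imwrite("pics/end.png",c)
E
```

```text
30.15 [0.22437754 0.61358283 0.24093966] [-0.57540557 -0.45304454 -0.13732289]
```

View pics/end.png

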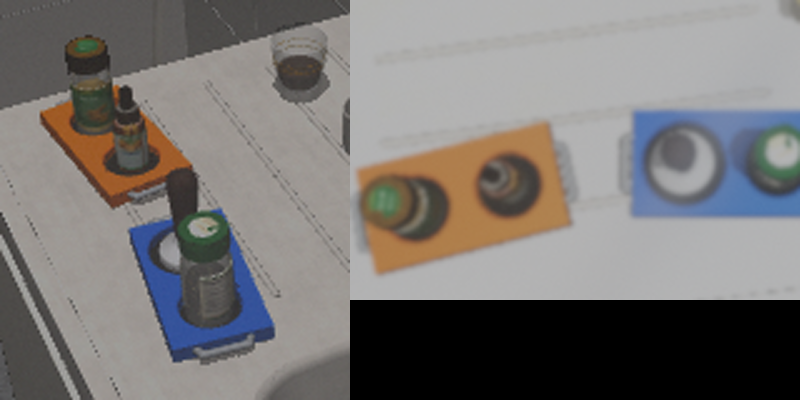

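All four things stand upright on the floors of their wells in both views, and the arm is clear of them. I'll hand in.

```bash
python3 -c "
from station import bot
print(bot.hand_in())"
```

```text
the job is handed in; nothing more can be done
None
```

I placed the tamper and green-cap jar in the blue carrier and the brown-cap jar and amber dropper in the orange one, all upright and released, left the bystanders and the yellow look-alike alone, and handed in at about 30 s; no verdict came back.

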